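# Clear the spent core and hold the edge bander's tension arm open for the new coil

## Task

The edging coil on the bench edge bander has run out. Lift the empty cardboard core up off the spindle of the coil plate and put it in the bin with the other empty cores; then take the spring-loaded tension arm, swing it outward away from the spindle all the way to its stop, and finish while still holding it there, so that a colleague can drop the new coil on. Leave everything else where it is.

Things in the scene. Friction and masses are not known exactly. Their poses are not given: they have to be found in the camera images.
- edge_bander: Bench edge bander, fixed; its place and yaw vary. A round coil plate, 260 mm across, top 130 mm above the table, stands on a pedestal beside a grey cabinet (deck 130 mm high, fittings to 215 mm). Origin: on the table under the plate's centre; z up. In its frame the cabinet lies at y = -145 to -525, x = -20 to 300 mm, the tension arm's pivot at x = 82, y = 143 mm.
- spindle_top (a point): Top centre of the spindle: a plain upright steel stub, 38 mm diameter, chamfered, standing 32 mm above the coil plate in the plate's centre; this point is 162 mm above the table.
- core_mid (a point): Empty core: stiff cardboard ring, outer diameter 60, inner 48, 45 mm high, about 40 g, standing loosely over the spindle on the coil plate (5 mm play). This point: its centre, half-way up (152 mm above the table). Raise it 35 mm or more to clear the spindle. Grip it across the outside along the edge_bander's x: the arm's roller stands on its +y side, 30 mm away.
- core_bin_floor (a point): Inner floor centre (5 mm above the table) of the empty-cores bin: open grey plastic, 160 (its x) x 200 (its y) x 85 mm high, walls 5 mm, fixed. Two spent cores like the one on the spindle stand in its +y half (beyond y = 25 mm); the other half is free, centred at y = -35 mm. A like bin with wood offcuts stands beside it; the two change places from run to run.
- offcut_bin_floor (a point): Centre of the inner floor of the other bin, same size and shape, with two small wood offcuts in it. Not for cores.
- tension_arm (a joint): Tension arm's angle (rad): 0 at rest on its inner stop (roller near the spindle), 1.047 (60 degrees) swung outward to its outer stop; it grows clockwise seen from above. A torsion spring in the pivot drives it back to 0: about 3.5 N at the grip starts it, about 8 N is needed at the outer stop, and it flies back when let go.
- tension_pivot (a point): Point on the tension arm's vertical pivot axis, 180 mm above the table, over the round spring housing on the hanger bracket; it does not move. The arm is a cage of two flat steel bars, 24 mm wide, one above the other (136 to 170 mm above the table), 120 mm from pivot to roller.
- tension_grip (a point): Middle of the arm's grip, 192.5 mm above the table: an upright black plastic rod, 18 mm diameter, 45 mm long (170 to 215 mm above the table), standing on the arm's upper bar over its black roller (28 mm diameter), 120 mm from the pivot. It moves with the arm on a level circle about the pivot and can be pinched from above.
- new_coil: The new coil of wood edging lying flat on the table: a ring 200 mm across, 23 mm high, hole 72 mm. Leave it. Origin: centre of its underside.
- glue_jar: White plastic jar of glue with a black cap, 80 mm diameter, 110 mm high. Leave it. Origin: centre of its underside.
- mallet: Mallet with a wooden handle, about 250 mm long, under 40 mm high, lying flat on the table in front of the edge bander, on the robot's right. Leave it.
- tape_measure: Black tape measure, 68 x 30 x 62 mm, standing on the edge bander's deck. Leave it. Origin: centre of its underside.
There are look-alikes about, which are no part of the job. What is shaped like the part that bears core_mid but turquoise is not meant.

How it is judged:
By the outcome, as a careful person would: the job done as asked, in the order asked, and still so for the second after the job is handed in, while the arm keeps its last pose, push and grip.
It also fails if it takes over 51 s, if anything falls off the work surface, if the arm or the gripper's body presses on something with over 40 N, if the wrist force passes 120 N, or if a joint passes its speed limit or range.

## Robot

A 6-joint arm with a two-finger parallel gripper is mounted at the origin on the work surface. World frame = base frame: x ahead of the robot, y to its left, z up, the work surface at z = 0. Lengths are in m, angles in degrees, forces in N, time in s.
With the tool pointing down it reaches from about 0.4 to 0.825 m from the base axis. Payload 7 kg.
Tool frame: the origin (TCP) lies at the very end of the fingers, on their centre line; the grasp point (between the pads) lies 19 mm behind it (ctrl.grip_depth is the distance from the TCP to the grasp point, in m); z points along the fingers, y is the line along which they close (so a half turn about z gives the same grasp; the last joint's range is limited). The gripper opens to 88 mm and grips with 3 to 60 N. Pads are 19 mm wide; open, the fingers measure 130 mm over their backs; the gripper's body (78 mm by 193 mm) begins 47 mm behind the grasp point.
Start: joints at [91.507, 20.546, 0.682, 0, -70.136, -16.507], TCP at [0.175, 0.652, 0.227] pointing down, gripper open.
Joint ranges: [-176.03, 176.03], [-82.01, 121.73], [-58.28, 71.71], [-173.87, 95.51], [-174.79, -0.11], [-173.66, 173.66]. Speed limits (degrees/s): [136.94, 136.94, 172.46, 180, 180, 180].

## Interface

Orientations are given as [roll, pitch, yaw] about the fixed x, y, z axes, in that order (R = Rz(yaw) Ry(pitch) Rx(roll)).
In Python, from plant import get_obs, eyes, ctrl, spotter gives the robot as it stands.
- The arm moves only by the shell command python3 -m crank 'ROWS'. ROWS is JSON, one flat list of numbers, 7 for each row, row after row: the turn, a rotation vector about the tool's x, y, z in rad, then the shift along the tool's x, y, z in mm, then the opening, from 0 (shut) to 1 (fully open). A call has 1 to 5 rows; each row shifts and turns the commanded pose from where the row before left it, along the tool's axes as they then stand; what a row does not reach is not made up. A row lasts 1/8 s, in which the tool goes at most 62.5 mm and 10.7 degrees, less where a joint would pass 70% of its speed; a pose out of reach is approached as far as the arm can. A call is refused whole if a number of a shift passes 62.5 or a number of a turn 0.188, either way. A call with a gripper value outside its range is refused whole. The fingers move at their own pace and stop on an object; the grip force is fixed at half the most. Time passes only in rows, so rows that do not move let the fingers close. It gives the time, the measured TCP pose, the force, the opening and the grip force at its end, in the units of the state.
- get_obs(): the state, without advancing time (a new reading comes with each control period).
- eyes.snapshot(name): name is "side" or "top" or "wrist"; returns the picture (400x640x3 uint8, blue, green, red); there is no depth.
- eyes.camera_model(name): a dict with "fx", "fy", "cx", "cy" (pixels), "extrinsics" (4x4, takes a point from camera to world coordinates). Camera axes: x right, y down, z forward; pixel columns grow to the right and rows downward; lengths in m; the calibration is good to about 2 mm. A picture is of the moment at which its call begins: read the wrist's pose just before it. camera_model takes no time and is no camera call; for the wrist camera it gives the pose at the moment of the call.
- ctrl.close_job(): hands the job in; it is judged then, once.
Trained networks look in the newest picture that a camera, given by its name, has taken for a name from the list of things; names that differ only in an ending like _2 or _b are one class to them, and where a whole thing is asked for, a point or a joint stands for the part that bears it (a point fixed in the world has none). Each returns a list of dicts, best first, with "p" (0 to 1); they miss things now and then, are a little off and sometimes report something else, mostly with a low value. They report only what shows in the picture. A call takes as long as a camera call. They do not tell look-alikes from the thing itself.
- spotter.outline_of(camera, target): "region" (400x640 bool, what is visible of it) and "rect" ([left, top, width, height] in pixels, round what is visible of it).
- spotter.place_of(camera, target): "location" ([column, row] in pixels: a listed point, or the origin of a listed thing).
The state is a dict: "clock": time; "joint_pos": joint angles; "qvel": joint speeds; "tau": joint torques, N m; "tool_pos": TCP position; "orientation": TCP orientation; "force": force on the tool from outside, world axes, zero at the start; "moment": the same for the moment, N m; "opening": finger opening in m; "gripper_force": force on a finger pad.
Only numpy, scipy, OpenCV 4.12 (cv2) and the standard library are available. Lean on these libraries where they do the work, as an engineer would, in place of code of your own. Each camera call takes 0.05 s, during which the arm holds its last target. There are 200 camera calls.

## Working session

There is one attempt and no reset: what is moved stays moved. The work goes in short steps, Python scripts to look and compute and a shell command to move; the robot and the scene stay as the last step left them, time stands still between calls to the robot, and variables do not carry over. Pictures are saved under pics/ and viewed, at most 10 in all, crops included, and the job is handed in when it is done.

```bash
mkdir -p pics; ls
cat > h.py <<'E'
import numpy as np, cv2
from plant import get_obs, eyes, ctrl, spotter
from scipy.spatial.transform import Rotation as R
def ray(cam,px,M=None):
    m=M or eyes.camera_model(cam); T=np.array(m["extrinsics"])
    d=T[:3,:3]@np.array([(px[0]-m["cx"])/m["fx"],(px[1]-m["cy"])/m["fy"],1]); return T[:3,3],d
def at_z(cam,px,z):
    o,d=ray(cam,px); return o+d*(z-o[2])/d[2]
E
python3 - <<'E'
from h import *
print(get_obs())
for c in("top","side"):
    im=eyes.snapshot(c); cv2.imwrite(f"pics/{c}0.png",im)
    for n,z in(("spindle_top",.162),("core_mid",.152),("core_bin_floor",.005),("offcut_bin_floor",.005),("tension_pivot",.18),("tension_grip",.1925),("edge_bander",0),("mallet",.0),("new_coil",0),("glue_jar",0)):
        for r in spotter.place_of(c,n)[:3]:
            print(c,n,round(r["p"],2),np.round(r["location"],1),np.round(at_z(c,r["location"],z),4))
E
```

```text
pics
{'clock': 0.0, 'joint_pos': array([ 9.15081370e+01,  2.05916558e+01,  6.34301927e-01, -1.96975929e-02,
       -7.01351948e+01, -1.65050231e+01]), 'qvel': array([-0.04367929, -0.06039731, -0.11009997, -0.1030783 ,  0.01795593,
       -0.16022159]), 'tau': array([-5.05669523e-04, -5.82726645e+01,  2.93059945e+01,  6.99714527e+00,
        6.96104922e-03, -1.46141033e-04]), 'tool_pos': array([0.17459059, 0.65153291, 0.22562553]), 'orientation': array([ 1.79906004e+02, -8.54150355e-03, -1.50035873e+01]), 'force': array([-0.62607708, -0.55827594, -0.10291378]), 'moment': array([-0.04059318,  0.00017592,  0.06085368]), 'gripper_force': 0.0, 'opening': 0.08782045237037264}
top spindle_top 0.7 [347.3 212.6] [ 0.4976 -0.0651  0.162 ]
top spindle_top 0.57 [208.1 189.3] [0.5728 0.3165 0.162 ]
top core_mid 0.58 [347.6 214.1] [ 0.4941 -0.0665  0.152 ]
top core_mid 0.46 [357.8 138.1] [ 0.7072 -0.1028  0.152 ]
top core_bin_floor 0.66 [216.2 257.9] [0.377  0.3375 0.005 ]
top offcut_bin_floor 0.74 [207.4 186.9] [0.6014 0.3654 0.005 ]
top tension_pivot 0.83 [295.2 180.3] [0.5882 0.0743 0.18  ]
top
[... 526 characters left out ...]
_mid 0.94 [268.3 170.6] [ 0.6898 -0.004   0.152 ]
side core_mid 0.74 [339.1 173.9] [ 0.4951 -0.0496  0.152 ]
side core_mid 0.25 [254.8 318.1] [0.5595 0.409  0.152 ]
side core_bin_floor 0.92 [334.  342.1] [0.3902 0.3576 0.005 ]
side offcut_bin_floor 0.6 [254.2 319.4] [0.6009 0.362  0.005 ]
side tension_pivot 0.85 [292.8 190.8] [0.59   0.0656 0.18  ]
side tension_grip 0.64 [339.  181.5] [0.4796 0.01   0.1925]
side edge_bander 0.85 [340.6 203.4] [ 0.4903 -0.0628  0.    ]
side mallet 0.73 [407.3 183.1] [ 0.3086 -0.2023  0.    ]
side new_coil 0.74 [222.6 252.9] [0.7645 0.2045 0.    ]
side glue_jar 0.72 [339.8 205.5] [ 0.4904 -0.0543  0.    ]
side glue_jar 0.58 [372.2 265.6] [0.3485 0.12   0.    ]
```

View pics/top0.png

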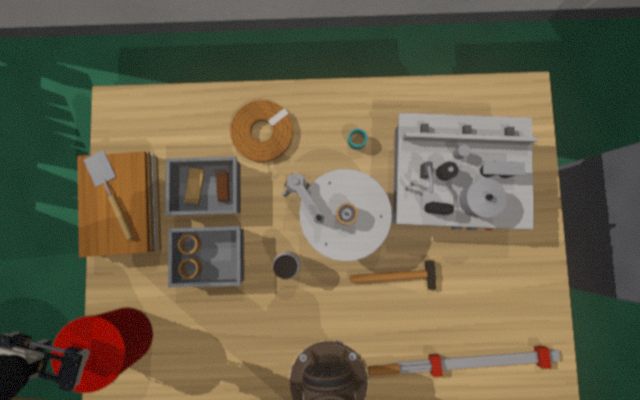

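View pics/side0.png

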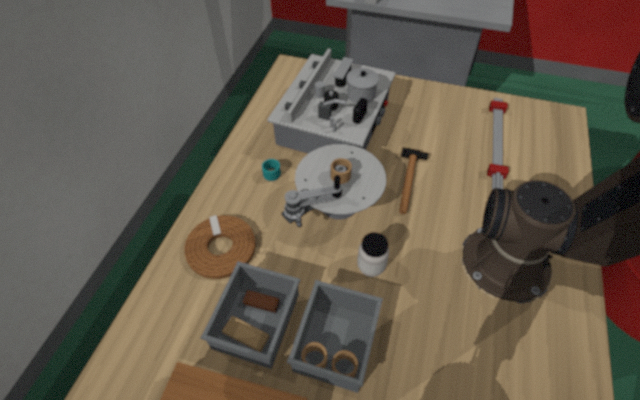

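The top view shows the core on the spindle at (346,213), the tension arm from its pivot at (295,185) to the grip at (319,217), and the turquoise look-alike at (357,138). The core bin is at (206,257) with its cores on the left (+y), and the offcut bin is at (203,187). The side view agrees. Next: wrist camera geometry, then look from closer.

```bash
cat >> h.py <<'E'
def tool():
    o=get_obs(); return np.array(o["tool_pos"]),R.from_euler("xyz",o["orientation"],degrees=True)
def plan(pos,yaw,n,p0=None,y0=None):
    "n equal rows from p0,y0 to pos,yaw (deg; tool down): prints turn z and shifts in the then tool axes"
    if p0 is None: p,r=tool(); y0=r.as_euler("xyz",degrees=True)[2]
    else: p=np.array(p0)
    dy=(yaw-y0+180)%360-180; d=(np.array(pos)-p)/n*1000
    for i in range(n):
        y=y0+dy*i/n; s=R.from_euler("xyz",[180,0,y],degrees=True).inv().apply(d)
        print("rz %.4f"%(-np.radians(dy)/n),np.round(s,1))
E
python3 - <<'E'
from h import *
p,r=tool(); T=np.array(eyes.camera_model("wrist")["extrinsics"])
print("cam in tool",r.inv().apply(T[:3,3]-p), (r.inv().as_matrix()@T[:3,:3]).round(2).tolist(), eyes.camera_model("wrist")["fx"])
plan([.40,.30,.42],-90,8)
E
```

```text
cam in tool [ 0.08276546  0.00099393 -0.15861869] [[0.0, -0.95, -0.3], [1.0, 0.0, 0.0], [0.0, -0.3, 0.95]] 321.40477580300063
rz 0.1636 [ 38.6  35.2 -24.2]
rz 0.1636 [ 43.8  28.4 -24.2]
rz 0.1636 [ 47.9  20.9 -24.2]
rz 0.1636 [ 50.6  12.9 -24.2]
rz 0.1636 [ 52.    4.4 -24.2]
rz 0.1636 [ 52.1  -4.1 -24.2]
rz 0.1636 [ 50.7 -12.5 -24.2]
rz 0.1636 [ 48.  -20.6 -24.2]
```

```bash
python3 -m crank '[0,0,0.164,38.6,35.2,-24.2,1, 0,0,0.164,43.8,28.4,-24.2,1, 0,0,0.164,47.9,20.9,-24.2,1, 0,0,0.164,50.6,12.9,-24.2,1, 0,0,0.164,52,4.4,-24.2,1]'; python3 -m crank '[0,0,0.164,52.1,-4.1,-24.2,1, 0,0,0.164,50.7,-12.5,-24.2,1, 0,0,0.164,48,-20.6,-24.2,1, 0,0,0,0,0,0,1]'
python3 - <<'E'
from h import *
print(tool()[0])
im=eyes.snapshot("wrist"); cv2.imwrite("pics/w1.png",im)
for n,z in(("core_bin_floor",.005),("offcut_bin_floor",.005)):
    for r in spotter.place_of("wrist",n)[:3]: print(n,r["p"],np.round(r["location"],1),at_z("wrist",r["location"],z).round(4))
plan([.48,-.04,.40],-96,7)
E
```

```text
clock: 1.72
tool_pos: [0.316, 0.4304, 0.3487]
orientation: [-180.0, 0.0, -62.3]
force: [1.6, 2.1, -0.4]
opening: 0.0877
gripper_force: 0.0
clock: 2.22
tool_pos: [0.4013, 0.2976, 0.423]
orientation: [-179.8, 0.2, -90.5]
force: [-0.6, 0.6, 0.0]
opening: 0.0876
gripper_force: 0.0
[0.40133438 0.29758106 0.42295139]
core_bin_floor 0.98 [327.2 171.7] [0.3848 0.353  0.005 ]
offcut_bin_floor 0.7 [214.7 177. ] [0.5908 0.3624 0.005 ]
rz 0.0146 [ 48.5 -11.7   2.8]
rz 0.0146 [ 48.3 -12.4   2.8]
rz 0.0146 [ 48.2 -13.1   2.8]
rz 0.0146 [ 48.  -13.8   2.8]
rz 0.0146 [ 47.8 -14.5   2.8]
rz 0.0146 [ 47.5 -15.2   2.8]
rz 0.0146 [ 47.3 -15.9   2.8]
```

View pics/w1.png

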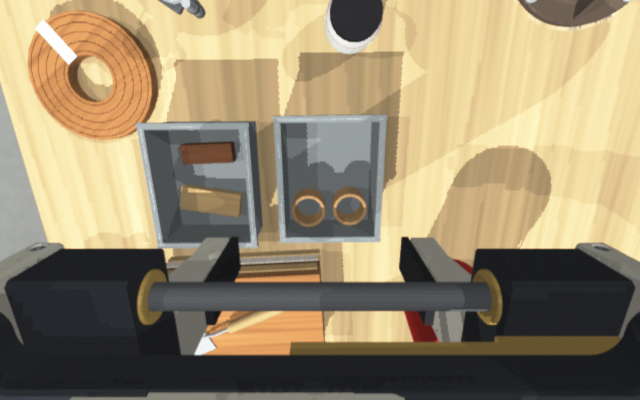

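The core bin's rim corners are at (275,117), (386,117), (380,241) and (278,241). Its cores stand at the bottom (+y) and the free half is at the top. Next, look at the bander.

```bash
python3 - <<'E'
from h import *
c=[at_z("wrist",q,.085) for q in((275,117),(386,117),(380,241),(278,241))]
print(np.round(c,4)[:,:2].tolist(), np.mean(c,0))
E
python3 -m crank '[0,0,0.015,48.5,-11.7,2.8,1, 0,0,0.015,48.3,-12.4,2.8,1, 0,0,0.015,48.2,-13.1,2.8,1, 0,0,0.015,48,-13.8,2.8,1, 0,0,0.015,47.8,-14.5,2.8,1]'; python3 -m crank '[0,0,0.015,47.5,-15.2,2.8,1, 0,0,0.015,47.3,-15.9,2.8,1, 0,0,0,0,0,0,1]'
python3 - <<'E'
from h import *
print(tool()[0])
im=eyes.snapshot("wrist"); cv2.imwrite("pics/w2.png",im)
for n,z in(("spindle_top",.162),("core_mid",.152),("tension_pivot",.18),("tension_grip",.1925),("edge_bander",0.)):
    for r in spotter.place_of("wrist",n)[:3]: print(n,r["p"],np.round(r["location"],1),at_z("wrist",r["location"],z).round(4))
E
```

```text
[[0.4646, 0.2498], [0.2987, 0.2502], [0.2964, 0.4539], [0.4685, 0.4535]] [0.38205558 0.35185321 0.085     ]
clock: 3.0
tool_pos: [0.4569, 0.0566, 0.4053]
orientation: [179.9, -0.0, -94.3]
force: [0.4, -0.0, 0.1]
opening: 0.0877
gripper_force: 0.0
clock: 3.38
tool_pos: [0.4801, -0.0417, 0.3991]
orientation: [179.8, -0.1, -96.3]
force: [-0.5, -0.0, -0.6]
opening: 0.0876
gripper_force: 0.0
[ 0.48011024 -0.04170544  0.39908961]
spindle_top 0.75 [307.7 146.8] [ 0.4911 -0.0619  0.162 ]
core_mid 0.97 [156.2 118.4] [ 0.6733 -0.1144  0.152 ]
core_mid 0.68 [302.8 146.4] [ 0.4979 -0.061   0.152 ]
tension_pivot 0.64 [245.1 257.6] [0.5895 0.0727 0.18  ]
tension_grip 0.98 [318.9 214.2] [0.4859 0.0176 0.1925]
edge_bander 0.55 [307.7 134.1] [ 0.4975 -0.0575  0.    ]
```

View pics/w2.png

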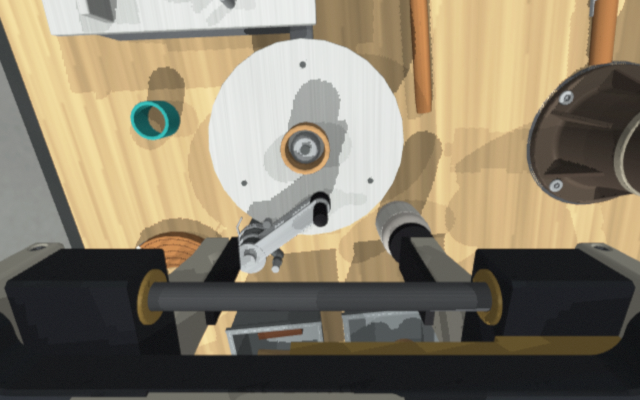

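The core's top rim is centred at about (305,149), the grip rod's top at (320,199), and the pivot cap at (246,262). Yaw is about -5°.

Run:
```python
from h import *
for r in spotter.outline_of("wrist","core_mid")[:2]: print(r["rect"],r["p"])
print(at_z("wrist",(305,148),.1745), at_z("wrist",(307,147),.162),at_z("wrist",(305,140),.13))
print("grip top",at_z("wrist",(320,198),.215))
im=cv2.imread("pics/w2.png"); cv2.imwrite("pics/w2c.png",cv2.resize(im[110:290,200:380],None,fx=3.3,fy=3.3,interpolation=cv2.INTER_CUBIC))
```

```text
[129.8, 97.4, 51.4, 44.9] 0.84
[281.5, 122.7, 49.7, 52.4] 0.58
[ 0.49435198 -0.06180176  0.1745    ] [ 0.49251086 -0.06080224  0.162     ] [ 0.49581813 -0.0653609   0.13      ]
grip top [ 0.48176214 -0.0103402   0.215     ]
```

View pics/w2c.png

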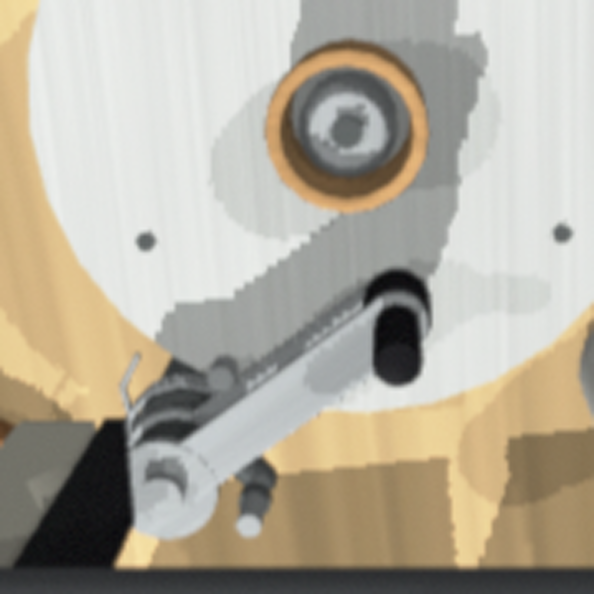

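The crop confirms the core's rim centre at world (0.4945, -0.062). The grip is at (0.486, 0.0176) and the pivot at (0.5895, 0.0727), 117 mm apart against 120 given, which fits. Descending.

Run:
```python
from h import *
plan([.4945,-.062,.142],-96,5)
```

```text
rz -0.0002 [ 4.3 -3.4 51.7]
rz -0.0002 [ 4.3 -3.4 51.7]
rz -0.0002 [ 4.3 -3.4 51.7]
rz -0.0002 [ 4.3 -3.4 51.7]
rz -0.0002 [ 4.3 -3.4 51.7]
```

```bash
python3 -m crank '[0,0,0,9,-7,60,1, 0,0,0,9,-7,60,1, 0,0,0,3.5,-3,60,1, 0,0,0,0,0,40,1, 0,0,0,0,0,20,1]'; python3 -m crank '[0,0,0,0,0,17,1,0,0,0,0,0,0,1]'; python3 -m crank '[0,0,0,0,0,0,0.4,0,0,0,0,0,0,0.4,0,0,0,0,0,0,0.4,0,0,0,0,0,0,0.4,0,0,0,0,0,0,0.4]'
```

```text
clock: 4.35
tool_pos: [0.4934, -0.0628, 0.1583]
orientation: [179.8, -0.0, -96.1]
force: [0.2, -0.4, -0.3]
opening: 0.0877
gripper_force: 0.0
clock: 4.6
tool_pos: [0.4938, -0.0628, 0.1426]
orientation: [179.9, -0.0, -96.1]
force: [-0.2, -0.1, 0.6]
opening: 0.0874
gripper_force: 0.0
clock: 5.22
tool_pos: [0.4948, -0.0633, 0.1441]
orientation: [-180.0, 0.0, -96.2]
force: [-1.5, 1.5, 5.6]
opening: 0.06
gripper_force: 30.0
```

```bash
python3 -m crank '[0,0,0,0,0,-15,0.4,0,0,0,0,0,-30,0.4,0,0,0,0,0,-45,0.4,0,0,0,0,0,-30,0.4,0,0,0,0,0,0,0.4]'
python3 - <<'E'
from h import *
im=eyes.snapshot("wrist"); cv2.imwrite("pics/w3.png",im)
plan([.383,.316,.25],-90,8)
E
```

```text
clock: 5.85
tool_pos: [0.4958, -0.0634, 0.2668]
orientation: [-179.7, 0.1, -96.2]
force: [-0.1, 0.2, -1.0]
opening: 0.0607
gripper_force: 30.0
rz -0.0135 [-45.6  19.    1.9]
rz -0.0135 [-45.9  18.4   1.9]
rz -0.0135 [-46.1  17.8   1.9]
rz -0.0135 [-46.4  17.2   1.9]
rz -0.0135 [-46.6  16.5   1.9]
rz -0.0135 [-46.8  15.9   1.9]
rz -0.0135 [-47.   15.3   1.9]
rz -0.0135 [-47.2  14.6   1.9]
```

View pics/w3.png

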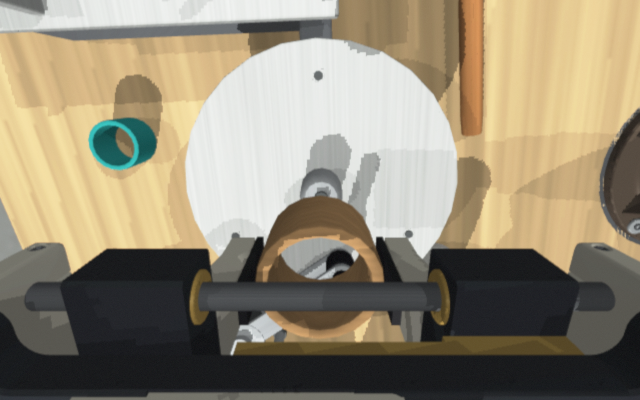

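The core is held between the pads at about (322,265), and the spindle is free at (320,183). Carrying it to the bin.

```bash
python3 -m crank '[0,0,-0.013,-45.6,19,2,0.4,0,0,-0.013,-45.9,18.4,2,0.4,0,0,-0.014,-46.1,17.8,2,0.4,0,0,-0.014,-46.4,17.2,2,0.4,0,0,-0.013,-46.6,16.5,2,0.4]' ; python3 -m crank '[0,0,-0.014,-46.8,15.9,2,0.4,0,0,-0.013,-47,15.3,2,0.4,0,0,-0.013,-47.2,14.6,2,0.4,0,0,0,0,0,0,0.4,0,0,0,0,0,0,0.4]'
python3 - <<'E'
from h import *
plan([.383,.316,.025],-90,1)
E
```

```text
clock: 6.52
tool_pos: [0.4235, 0.1747, 0.2527]
orientation: [179.9, -0.1, -92.3]
force: [1.2, 0.4, 0.0]
opening: 0.0602
gripper_force: 30.0
clock: 7.15
tool_pos: [0.3822, 0.3154, 0.2466]
orientation: [179.9, -0.1, -90.0]
force: [-0.2, 0.2, -0.2]
opening: 0.0603
gripper_force: 30.0
rz -0.0004 [ -0.6  -0.8 221.6]
```

```bash
python3 -m crank '[0,0,0,0,-0.8,60,0.4,0,0,0,0,0,60,0.4,0,0,0,0,0,50,0.4,0,0,0,0,0,35,0.4,0,0,0,0,0,16,0.4]'; python3 -m crank '[0,0,0,0,0,0,0.4,0,0,0,0,0,0,0.82,0,0,0,0,0,0,0.82,0,0,0,0,0,0,0.82]'; python3 -m crank '[0,0,0,0,0,-15,0.82,0,0,0,0,0,-40,0.82,0,0,0,0,0,-60,0.82,0,0,0,0,0,-60,0.82,0,0,0,0,0,-60,0.82]'
python3 - <<'E'
from h import *
print(tool()[0])
im=eyes.snapshot("wrist"); cv2.imwrite("pics/w4.png",im)
a=np.array([.4858,.0176]);P=np.array([.5895,.0727]); d=a-P; print(np.linalg.norm(d),np.degrees(np.arctan2(d[1],d[0])))
E
```

```text
clock: 7.78
tool_pos: [0.3832, 0.3133, 0.0245]
orientation: [179.9, -0.2, -90.2]
force: [-0.2, -0.0, -0.2]
opening: 0.0604
gripper_force: 30.0
clock: 8.28
tool_pos: [0.3838, 0.3163, 0.0274]
orientation: [-180.0, 0.1, -90.1]
force: [-0.7, 0.3, -0.4]
opening: 0.0715
gripper_force: 0.0
clock: 8.9
tool_pos: [0.3832, 0.3156, 0.2643]
orientation: [-180.0, 0.1, -90.0]
force: [0.9, 1.3, -0.5]
opening: 0.0719
gripper_force: 0.0
[0.38324425 0.31556688 0.26426164]
0.11742955335008307 -152.0164860510335
```

View pics/w4.png

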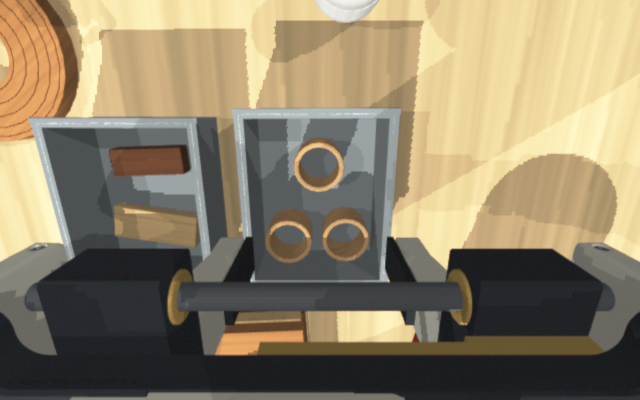

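The core stands in the free half of the right bin at (319,166), beside the two old ones at (290,240) and (346,240). Next, the tension grip.

Run:
```python
from h import *
plan([.486,.0176,.32],-152,8)
```

```text
rz 0.1353 [ 37.5 -12.5  -5.9]
rz 0.1353 [ 35.5 -17.4  -5.9]
rz 0.1353 [ 32.8 -22.1  -5.9]
rz 0.1353 [ 29.6 -26.3  -5.9]
rz 0.1353 [ 25.7 -30.   -5.9]
rz 0.1353 [ 21.5 -33.2  -5.9]
rz 0.1353 [ 16.8 -35.8  -5.9]
rz 0.1353 [ 11.8 -37.8  -5.9]
```

```bash
python3 -m crank '[0,0,0.135,37.5,-12.5,-6,1,0,0,0.135,35.5,-17.4,-6,1,0,0,0.135,32.8,-22.1,-6,1,0,0,0.135,29.6,-26.3,-6,1,0,0,0.136,25.7,-30,-6,1]'; python3 -m crank '[0,0,0.136,21.5,-33.2,-6,1,0,0,0.135,16.8,-35.8,-6,1,0,0,0.135,11.8,-37.8,-6,1,0,0,0,0,0,0,1,0,0,0,0,0,0,1]'
python3 - <<'E'
from h import *
print(tool()[0])
im=eyes.snapshot("wrist"); cv2.imwrite("pics/w5.png",im)
for n,z in(("tension_pivot",.18),("tension_grip",.1925),("spindle_top",.162)):
    for r in spotter.place_of("wrist",n)[:2]: print(n,r["p"],np.round(r["location"],1),at_z("wrist",r["location"],z).round(4))
E
```

```text
clock: 9.57
tool_pos: [0.446, 0.1271, 0.2922]
orientation: [-180.0, 0.1, -129.0]
force: [0.5, 0.5, 0.4]
opening: 0.0877
gripper_force: 0.0
clock: 10.2
tool_pos: [0.4829, 0.0156, 0.3096]
orientation: [180.0, 0.0, -152.0]
force: [0.1, 0.9, 0.1]
opening: 0.0873
gripper_force: 0.0
[0.48291776 0.01562938 0.30958734]
tension_grip 0.85 [313.8 190.7] [0.485  0.0113 0.1925]
spindle_top 0.78 [243.2 157.2] [ 0.4955 -0.0605  0.162 ]
spindle_top 0.52 [ 2.  33.9] [ 0.4949 -0.2874  0.162 ]
```

View pics/w5.png

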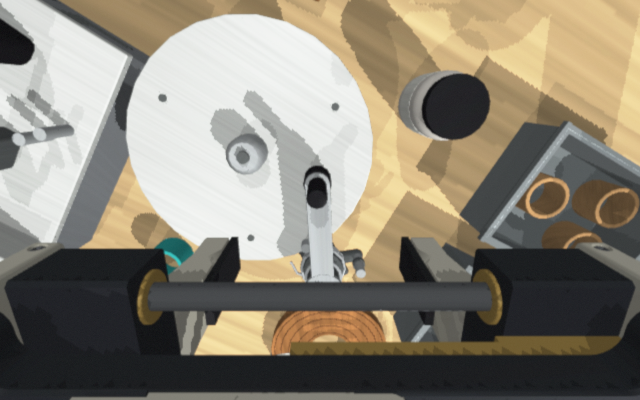

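The rod's top is at about (318,198) and the spindle is bare at (245,155). Checking the rod position two ways.

Run:
```python
from h import *
g=at_z("wrist",(318,197),.215); print("top",g, at_z("wrist",(316.5,187),.1925))
P=np.array([.5895,.0727]); 
for q in([.4855,.0135],g[:2]): d=np.array(q)-P; print(np.linalg.norm(d),np.degrees(np.arctan2(d[1],d[0])))
plan([.485,.0135,.178],-152,1)
```

```text
top [0.48200612 0.01404672 0.215     ] [0.480815   0.01180862 0.1925    ]
0.11966887648841702 -150.35013649242444
0.12245465649301608 -151.3812194127613
rz 0.0009 [ -0.5  -3.5 131.5]
```

```bash
python3 -m crank '[0,0,0,0,-1.7,55,1,0,0,0,0,0,45,1,0,0,0,0,0,25,1,0,0,0,0,0,7,1,0,0,0,0,0,0,1]'; python3 -m crank '[0,0,0,0,0,0,0.05,0,0,0,0,0,0,0.05,0,0,0,0,0,0,0.05,0,0,0,0,0,0,0.05,0,0,0,0,0,0,0.05]'; python3 -m crank '[0,0,0,0,0,0,0.05,0,0,0,0,0,0,0.05,0,0,0,0,0,0,0.05]'
python3 - <<'E'
from h import *
print(tool()[0], get_obs()["force"],get_obs()["opening"])
E
```

```text
clock: 11.02
tool_pos: [0.4843, 0.0145, 0.178]
orientation: [-180.0, 0.0, -152.0]
force: [0.4, 1.7, 0.1]
opening: 0.0876
gripper_force: 0.0
clock: 11.65
tool_pos: [0.484, 0.0141, 0.1777]
orientation: [-180.0, 0.0, -152.1]
force: [-0.2, 0.8, 0.2]
opening: 0.0432
gripper_force: 0.0
clock: 12.02
tool_pos: [0.4841, 0.0138, 0.1775]
orientation: [-180.0, -0.0, -152.0]
force: [1.3, -2.7, -1.2]
opening: 0.0171
gripper_force: 30.0
[0.48405155 0.01383773 0.17754354] [ 1.27019402 -2.65897503 -1.18662928] 0.01711928744736736
```

The rod is pinched at 17 mm opening with 30 N. Swinging about the pivot, 5° per row.

```bash
python3 -m crank '[0,0,0.087,-0.5,10.5,0,0.05,0,0,0.087,-0.5,10.5,0,0.05,0,0,0.087,-0.5,10.5,0,0.05]'; python3 -m crank '[0,0,0.087,-0.5,10.5,0,0.05,0,0,0.087,-0.5,10.5,0,0.05,0,0,0.087,-0.5,10.5,0,0.05]'
```

```text
clock: 12.4
tool_pos: [0.4717, 0.0424, 0.1775]
orientation: [-179.9, -0.2, -167.2]
force: [-4.4, -5.3, 4.6]
opening: 0.0174
gripper_force: 30.0
clock: 12.78
tool_pos: [0.467, 0.0731, 0.1775]
orientation: [-179.8, -0.3, 177.9]
force: [-14.1, -4.9, 13.4]
opening: 0.0174
gripper_force: 30.0
```

```bash
python3 -m crank '[0,0,0.087,1,10.5,-1,0.05,0,0,0.087,0,10.5,0,0.05,0,0,0.087,-0.3,10.5,0,0.05]'
python3 - <<'E'
from h import *
d=tool()[0][:2]-[.5895,.0727]; print(np.linalg.norm(d),np.degrees(np.arctan2(d[1],d[0])))
E
```

```text
clock: 13.15
tool_pos: [0.4703, 0.1046, 0.1775]
orientation: [-179.7, -0.3, 162.9]
force: [-8.1, -4.4, 3.1]
opening: 0.0177
gripper_force: 30.0
0.12334566009637123 165.0241000480526
```

```bash
python3 -m crank '[0,0,0.087,-0.2,10.5,0,0.05,0,0,0.087,-0.2,10.5,0,0.05]'; python3 -m crank '[0,0,0.06,-0.3,7,0,0.05,0,0,0,0,0,0,0.05]';python3 - <<'E'
from h import *
p,r=tool()
print(r.inv().apply(get_obs()["force"]))
d=p[:2]-[.5895,.0727]; print(np.linalg.norm(d),np.degrees(np.arctan2(d[1],d[0])))
E
```

```text
clock: 13.4
tool_pos: [0.4771, 0.1244, 0.1775]
orientation: [-179.7, -0.3, 152.9]
force: [-13.3, -2.6, 6.6]
opening: 0.0171
gripper_force: 30.0
clock: 13.65
tool_pos: [0.4803, 0.131, 0.1775]
orientation: [-179.7, -0.3, 149.6]
force: [-16.7, 0.3, 8.5]
opening: 0.0176
gripper_force: 30.0
[14.61078174 -8.28422842 -8.34339314]
0.123775201122669 151.91391102470297
```

```bash
cat > c.py <<'E'
from h import *
p,r=tool()
print(r.inv().apply(get_obs()["force"]).round(1))
d=p[:2]-[.5895,.0727]; print(np.linalg.norm(d),57.3*0+np.degrees(np.arctan2(d[1],d[0])))
E
python3 -m crank '[0,0,0.02,1,3,0,0.05,0,0,0,0,0,0,0.05]'; python3 c.py; python3 -m crank '[0,0,0.02,0.5,3,0,0.05,0,0,0,0,0,0,0.05]'; python3 c.py
```

```text
clock: 13.9
tool_pos: [0.4816, 0.1335, 0.1775]
orientation: [-179.7, -0.2, 148.5]
force: [-10.4, -2.6, 4.4]
opening: 0.0174
gripper_force: 30.0
[ 7.5 -7.6 -4.3]
0.12387041865842761 150.62641432607694
clock: 14.15
tool_pos: [0.4822, 0.1348, 0.1775]
orientation: [-179.5, -0.2, 147.3]
force: [-11.0, -7.5, 6.0]
opening: 0.0168
gripper_force: 30.0
[  5.3 -12.3  -5.9]
0.12395982290875662 149.93748324464212
```

```bash
python3 -m crank '[0,0,0,0,2,0,0.05,0,0,0,0,0,0,0.05]'; python3 c.py; python3 -m crank '[0,0,0,0,1,0,0.05,0,0,0,0,0,0,0.05]'; python3 c.py
python3 - <<'E'
from h import *
for c in("wrist","side","top"):
    im=eyes.snapshot(c)
    for n,z in(("tension_pivot",.18),("tension_grip",.1925)):
        for r in spotter.place_of(c,n)[:1]: print(c,n,r["p"],at_z(c,r["location"],z).round(4))
    if c=="side": cv2.imwrite("pics/s6.png",im)
E
```

```text
clock: 14.4
tool_pos: [0.4824, 0.135, 0.1774]
orientation: [-179.4, -0.2, 147.3]
force: [-14.3, -13.1, 10.0]
opening: 0.0177
gripper_force: 30.1
[  5.  -18.9  -9.8]
0.12395208580328917 149.81724084913577
clock: 14.65
tool_pos: [0.4824, 0.1351, 0.1774]
orientation: [-179.3, -0.2, 147.3]
force: [-16.0, -15.3, 11.8]
opening: 0.0175
gripper_force: 30.1
[  5.3 -21.7 -11.5]
0.12396116058824992 149.77533007156086
wrist tension_grip 0.47 [0.569  0.1841 0.1925]
side tension_pivot 0.58 [0.5833 0.0706 0.18  ]
side tension_grip 0.7 [0.4826 0.1295 0.1925]
top tension_pivot 0.75 [0.5895 0.0726 0.18  ]
top tension_grip 0.76 [0.488  0.1402 0.1925]
```

View pics/s6.png

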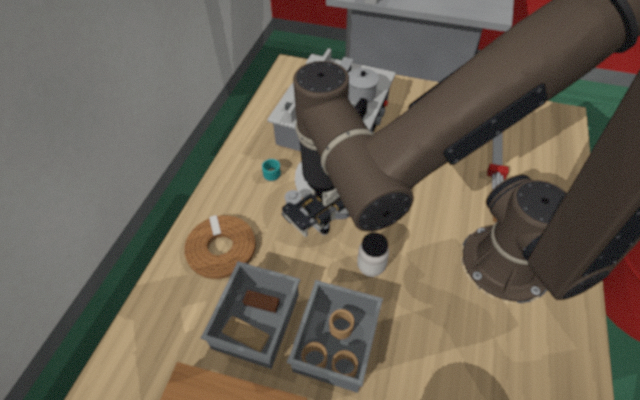

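The arm is on its outer stop: the push rises from 12 to 22 N with no further motion, after about 59° of swing. The picture shows the gripper holding the rod at (320,215), the core in its bin at (341,322), and everything else where it was.

```bash
python3 -c "
from plant import ctrl
print(ctrl.close_job())"
```

```text
the job is handed in; nothing more can be done
None
```

The empty core is in the bin with the other cores, and I handed the job in at about 15 s with the gripper still holding the tension arm against its outer stop; nothing else was moved.

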